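# Seal the spare port of a filtration manifold and open its vacuum stopcock

## Robot

A 6-joint arm with a two-finger parallel gripper is mounted at the origin on a cart in front of the work surface, level with it; the furniture and walls round the work are solid. World frame = base frame: x ahead of the robot, y to its left, z up, the work surface at z = 0. Lengths are in mm, angles in degrees, forces in N, time in s.
With the tool pointing down it reaches from about 325 to 900 mm from the base axis. Payload 6.1 kg.
Tool frame: the origin (TCP) lies at the very end of the fingers, on their centre line; the grasp point (between the pads) lies 19 mm behind it; y points along the fingers, x is the direction in which the jaws open and shut, and the axes are right-handed (so a half turn about y gives the same grasp; the last joint's range is limited). The gripper opens to 87 mm and grips with 3 to 60 N. Pads are 19 mm wide; open, the fingers measure 117 mm over their backs; the gripper's body (75 mm by 190 mm) begins 51 mm behind the grasp point.
Start: joints at [-70.881, 12.628, 87.462, -0, 79.91, -7.225], TCP at [277.348, -560.084, 222.538] pointing down, gripper open.
Joint ranges: [-170.65, 170.65], [-52.31, 119.04], [5.05, 147.46], [-71.25, 251.25], [11.57, 151.72], [-153.62, 153.62]. Speed limits (degrees/s): [147.25, 147.25, 172.46, 180, 180, 180].

## Interface

Orientations are given as [roll, pitch, yaw] about the fixed x, y, z axes, in that order (R = Rz(yaw) Ry(pitch) Rx(roll)).
In Python, from workcell import state, read_camera, camera_info, close_job, spot_in, landmark_of gives the robot as it stands.
- The arm moves only by the shell command python3 -m crank 'ROWS'. ROWS is text: rows parted by semicolons, each of 7 numbers parted by spaces: the turn, a rotation vector about the tool's x, y, z in rad, then the shift along the tool's x, y, z in mm, then the opening, from 0 (shut) to 1 (fully open). A call has exactly 8 rows; each row shifts and turns the pose as measured when the row begins, along the tool's axes as they then stand; what a row does not reach is not made up. A row lasts 1/8 s, in which the tool goes at most 62.5 mm and 10.7 degrees, less where a joint would pass 70% of its speed; a pose out of reach is approached as far as the arm can. A call is refused whole if a number of a shift passes 62.5 or a number of a turn 0.188, either way. A call with a gripper value outside its range is refused whole. The fingers move at their own pace and stop on an object; the grip force is fixed at half the most. Time passes only in rows, so rows that do not move let the fingers close, or fill a call up. It gives the time, the measured TCP pose, the force and the opening at its end, in the units of the state.
- state(): the state, without advancing time (a new reading comes with each control period).
- read_camera(name): name is "scene" or "top" or "wrist"; returns the picture (400x640x3 uint8, red, green, blue); there is no depth.
- camera_info(name): a dict with "camera_matrix" (3x3 intrinsics, pixels), "view" (4x4, takes a point from world to camera coordinates). Camera axes: x right, y up, looking along -z (the intrinsics and any distortion apply to the point x, -y, -z); pixel columns grow to the right and rows downward; lengths in mm; the calibration is good to about 2 mm. A picture is of the moment at which its call begins: read the wrist's pose just before it. camera_info takes no time and is no camera call; for the wrist camera it gives the pose at the moment of the call.
- close_job(): hands the job in, once; it reports no verdict.
Trained networks look in the newest picture that a camera, given by its name, has taken for a name from the list of things; names that differ only in an ending like _2 or _b are one class to them, and where a whole thing is asked for, a point or a joint stands for the part that bears it (a point fixed in the world has none). Each returns a list of dicts, best first, with "conf" (0 to 1); they miss things now and then, are a little off and sometimes report something else, mostly with a low value. They report only what shows in the picture. A call takes as long as a camera call.
- spot_in(label, camera): "point" ([x, y, z] in mm, in world coordinates, good to about 4 mm: the middle of the surface that is visible of it).
- landmark_of(label, camera): "point" ([x, y, z] in mm, in world coordinates, good to about 4 mm: a listed point, or the origin of a listed thing).
The state is a dict: "time_s": time; "qpos": joint angles; "qd": joint speeds; "joint_torque": joint torques, N m; "tool_pos": TCP position; "tcp_rot": TCP orientation; "ft_force": force on the tool from outside, world axes, zero at the start; "torque": the same for the moment, N m; "gripper_width": finger opening in mm.
Only numpy, scipy, OpenCV 4.12 (cv2) and the standard library are available. Lean on these libraries where they do the work, as an engineer would, in place of code of your own. Each camera call takes 0.05 s, during which the arm holds its last target.

## Task

The spare port of the vacuum filtration manifold is closed by a tapered steel screw plug that has only been started by hand. Turn the plug clockwise by its wing until it is snug in the port - you feel it go stiff; there is no stop and no set angle, and the plastic port cracks if you force it beyond that - and once it is snug, open the vacuum stopcock fully by swinging its lever in line with the manifold. Leave the specimen cups, the forceps and the marker where they are.

Things in the scene. Friction and masses are not known exactly. Their poses are not given: they have to be found in the camera images.
- manifold: Vacuum filtration manifold, fixed to the worktop: aluminium bar 36 mm wide, 300 long, top 70 high. Origin on the worktop under the bar; x away from the robot across the bar, y along it to the robot's left (yaw 0), z up. Along y: gauge +200 (72 high), spare port +130, clear funnels +25 and -80 (55 wide, 125 high), stopcock -165, reservoir can -300 (83 wide, 101 high). Feet reach 50 mm either side.
- port (a point): Mouth centre of the spare port: top of a white plastic six-sided boss 42 mm across, 82 mm above the worktop. The plug turns about the upright axis here with a steady drag of 0.12 N m. Where the taper binds is hidden, 1.2 to 2.8 rad from the start; from there the torque steps to 0.18 and climbs 0.45 N m per rad: 0.29 just snug, 0.32 to 0.40 good; at 0.49 the port cracks, 0.7 rad after binding began.
- plug_wing (a point): Centre of the wing (grip) of the tapered steel plug, on the port's axis, about 111 mm above the worktop. The wing is an upright plate 46 mm long (point x), 11 thick (point y), 25 high (12.5 above and below this point), starting at any yaw; under it a six-sided collar 29 mm across, top 98 mm high. Right-hand thread: clockwise from above tightens, sinking 2 mm a turn. Let go, it stays or springs back a little, still snug.
- sleeve (a joint): Lip of the black rubber sealing sleeve (30 mm across) round the plug at the mouth of the spare port: how far the taper has squeezed it up, in m: 0 while the plug is loose, 0.000125 when just snug, 0.00035 when the port cracks. That is below the noise of its reading, so judge by the torque.
- stopcock (a joint): Quarter-turn ball stopcock between bar and reservoir, rad: 0 closed (lever across the bar, pointing to manifold -x), 1.57 fully open at its stop (lever in line with the bar, pointing to manifold -y, to the reservoir); grows anticlockwise seen from above. Starts within 0.1 of closed. Takes 0.12 N m (2.5 N at the lever's end); stays where it is left.
- lever_end (a point): Point in the black grip of the stopcock lever, 50 mm from the lever's upright turning axis, 86 mm above the worktop. The grip is level, 14 mm wide, 8 thick (82 to 90 mm above the worktop), and runs from 21 to 65 mm from the axis, with free air below. This point's x points from the lever's end to the axis.
- stopcock_axis (a point): Point on the upright turning axis of the stopcock lever (manifold x = 0, y = -165 mm), 88 mm above the worktop, inside the lever's steel nut, which rises to 94 mm.
- specimen_cup_1: Bystander: white specimen cup with a screw lid, 65 mm across, 74 mm high, to the left of the manifold. Origin under its centre.
- specimen_cup_2: Bystander: a second specimen cup of the same shape, 65 mm across, 74 mm high, to the right of the reservoir. Origin under its centre.
- forceps: Bystander: steel forceps, 128 mm long (its y), 16 mm wide, 10 mm high, lying in front of the manifold. Origin under its centre.
- marker_1: Bystander: felt marker, 132 mm long (its y), 11 mm wide, 13 mm high, lying in front of the reservoir. Origin under its centre.

How it is judged:
By the outcome, as a careful person would: the job done as asked, in the order asked, and still so for the second after the job is handed in, with the robot touching nothing.
It also fails if it takes over 72 s, if anything falls off the work surface, if the arm or the gripper's body presses on something with over 40 N, if the wrist force passes 120 N, or if a joint passes its speed limit or range.

## Working session

There is one attempt and no reset: what is moved stays moved. The work goes in short steps, Python scripts to look and compute and a shell command to move; the robot and the scene stay as the last step left them, time stands still between calls to the robot, and variables do not carry over. Pictures are saved under pics/ and viewed, and the job is handed in when it is done.

```bash
ls; mkdir -p pics
cat > look.py <<'E'
from workcell import *
import numpy as np, cv2
def shot(cam,name):
    im=read_camera(cam); cv2.imwrite(f'pics/{name}.png',im[:,:,::-1]); return im
E
python3 - <<'E'
from look import *
print(state())
for c in ['scene','top']:
    shot(c,c+'1')
    for l in ['manifold','port','plug_wing','lever_end','stopcock_axis']:
        print(c,l,[(np.round(d['point'],1),round(d['conf'],2)) for d in landmark_of(l,c)[:2]])
E
```

```text
pics
{'time_s': 0.0, 'qpos': array([-7.08831272e+01,  1.26756902e+01,  8.75268107e+01,  1.90223152e-03,
        7.99114562e+01, -7.22359657e+00]), 'qd': array([-0.11452708, -0.01782078,  0.02784034, -0.09386039, -0.09303232,
       -0.00694416]), 'joint_torque': array([ 6.31715611e-04, -4.94605744e+01, -3.87376463e+01,  6.99222693e-02,
        5.70242980e-02, -1.25862953e-04]), 'tool_pos': array([ 277.12547549, -559.49205944,  221.42276727]), 'tcp_rot': array([-89.9838135 ,   0.11281728, -63.65984976]), 'ft_force': array([ 0.57992388,  0.43692824, -0.22148549]), 'torque': array([ 0.02509845, -0.00984178, -0.05052867]), 'gripper_width': 87.30283546542063}
scene manifold [(array([5.221e+02, 4.920e+01, 2.000e-01]), 0.66), (array([518.3, 180.3,  83.7]), 0.49)]
scene port [(array([522.8, 182.7,  77. ]), 0.7)]
scene plug_wing [(array([522.4, 176.7, 110.4]), 0.53)]
scene lever_end [(array([ 472.5, -119.9,   83.9]), 0.65)]
scene stopcock_axis [(array([ 520.8, -122.7,   86.3]), 0.9)]
top manifold [(array([ 5.208e+02,  4.730e+01, -1.000e-01]), 0.85)]
top port [(array([524.5, 182.5,  81.2]), 0.68)]
top plug_wing [(array([525.1, 177.1, 113.7]), 0.59)]
top lever_end [(array([ 474.3, -119. ,   83.7]), 0.62)]
top stopcock_axis [(array([ 523.4, -114.8,   88.7]), 0.81)]
```

View pics/top1.png

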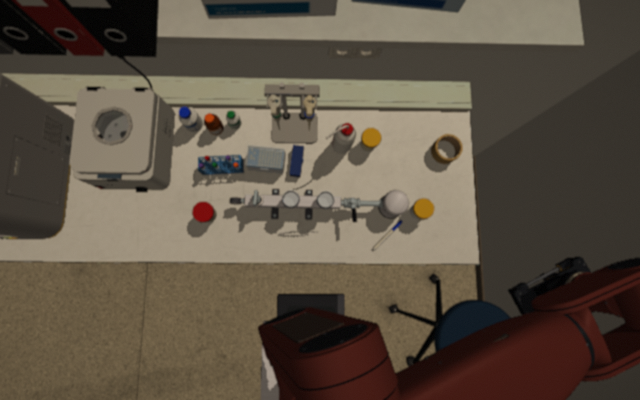

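View pics/scene1.png

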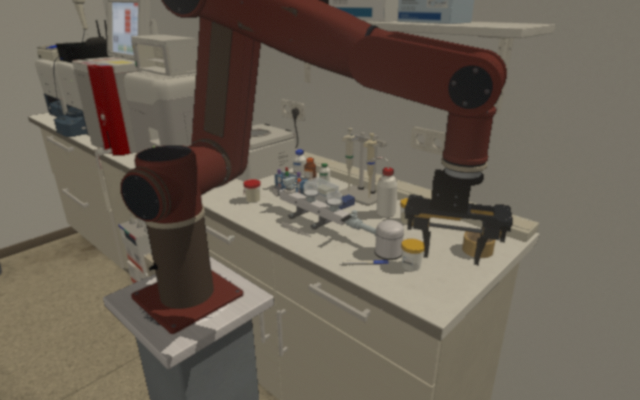

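```bash
cat > pl.py <<'E'
from workcell import state
import numpy as np
# plan: rows to xyz/yaw target, assumes tool down
def plan(tx,ty,tz,tyaw,n):
    s=state(); p=s['tool_pos']; yaw=s['tcp_rot'][2]
    d=(np.array([tx,ty,tz])-p)/n; dy=(tyaw-yaw)/n
    for k in range(n):
        a=np.radians(yaw+dy*k); c,q=np.cos(a),np.sin(a)
        print(f"0 {-np.radians(dy):.3f} 0 {d[0]*c+d[1]*q:.1f} {-d[2]:.1f} {-d[0]*q+d[1]*c:.1f}")
def st():
    s=state()
    for k in ['time_s','qpos','tool_pos','tcp_rot','ft_force','torque','gripper_width']: print(k,np.round(s[k],3))
    print('jt6',s['joint_torque'][5])
E
python3 -c "
from pl import *
plan(480,177,230,70,16)"
```

```text
0 -0.146 0 -35.7 -0.5 31.8
0 -0.146 0 -30.7 -0.5 36.6
0 -0.146 0 -25.0 -0.5 40.7
0 -0.146 0 -18.8 -0.5 43.9
0 -0.146 0 -12.3 -0.5 46.2
0 -0.146 0 -5.4 -0.5 47.5
0 -0.146 0 1.5 -0.5 47.8
0 -0.146 0 8.5 -0.5 47.0
0 -0.146 0 15.2 -0.5 45.3
0 -0.146 0 21.6 -0.5 42.6
0 -0.146 0 27.6 -0.5 39.0
0 -0.146 0 33.0 -0.5 34.6
0 -0.146 0 37.6 -0.5 29.4
0 -0.146 0 41.5 -0.5 23.7
0 -0.146 0 44.5 -0.5 17.4
0 -0.146 0 46.6 -0.5 10.7
```

```bash
python3 -m crank '0 -0.146 0 -36 -3 32 1;0 -0.146 0 -31 -3 37 1;0 -0.146 0 -25 -3 41 1;0 -0.146 0 -19 -3 44 1;0 -0.146 0 -12 -2 46 1;0 -0.146 0 -5 -2 47.5 1;0 -0.146 0 1.5 0 48 1;0 -0.146 0 8.5 0 47 1'; python3 -c "
from pl import *
st();plan(480,177,235,70,8)"
```

```text
time_s: 1.6
tool_pos: [375.7, -181.3, 239.3]
tcp_rot: [-90.1, -0.2, 5.1]
ft_force: [0.2, -0.1, 0.2]
gripper_width: 86.8
time_s 1.6
qpos [-3.66370e+01 -1.82210e+01  1.15361e+02  2.50000e-02  8.26170e+01
 -4.16980e+01]
tool_pos [ 375.747 -181.289  239.334]
tcp_rot [-90.143  -0.199   5.058]
ft_force [ 0.225 -0.123  0.229]
torque [-0.    -0.148 -0.024]
gripper_width 86.789
jt6 0.42781418189406395
0 -0.142 0 16.9 0.5 43.5
0 -0.142 0 22.9 0.5 40.6
0 -0.142 0 28.4 0.5 37.0
0 -0.142 0 33.3 0.5 32.6
0 -0.142 0 37.6 0.5 27.6
0 -0.142 0 41.1 0.5 22.0
0 -0.142 0 43.8 0.5 16.0
0 -0.142 0 45.6 0.5 9.6
```

```bash
python3 -m crank '0 -0.142 0 17 0 43.5 1;0 -0.142 0 23 0 40.6 1;0 -0.142 0 28.4 0 37 1;0 -0.142 0 33.3 0 32.6 1;0 -0.142 0 37.6 0 27.6 1;0 -0.142 0 41 0 22 1;0 -0.142 0 44 0 16 1;0 -0.142 0 45.6 0 9.6 1'
python3 - <<'E'
from look import *
from pl import *
ci=camera_info('wrist')
im=shot('wrist','w1'); st()
V=ci['view']; C=-V[:3,:3].T@V[:3,3]; print('cam',C, 'fwd',-V[2,:3]); print(ci['camera_matrix'])
for l in ['port','plug_wing']: print(l,[(np.round(d['point'],1),round(d['conf'],2)) for d in landmark_of(l,'wrist')[:2]])
E
```

```text
time_s: 2.6
tool_pos: [476.2, 191.4, 242.1]
tcp_rot: [-90.8, -0.0, 72.4]
ft_force: [0.8, -0.3, 0.3]
gripper_width: 86.9
time_s 2.65
qpos [ 13.72   -3.874 102.832  -0.19   80.266 -59.079]
tool_pos [476.774 196.151 242.088]
tcp_rot [-90.762  -0.237  72.831]
ft_force [-3.742  1.2    0.94 ]
torque [ 0.102  0.023 -0.007]
gripper_width 87.025
jt6 0.09772059973329306
cam [407.67971063 211.53955251 402.51487551] fwd [ 0.25434777 -0.08066622 -0.9637428 ]
[[300.59665177   0.         318.5283082 ]
 [  0.         300.59665177 197.39815152]
 [  0.           0.           1.        ]]
port [(array([526.8, 182.4,  82.3]), 0.56)]
plug_wing [(array([523.7, 176.3, 109. ]), 0.57)]
```

View pics/w1.png

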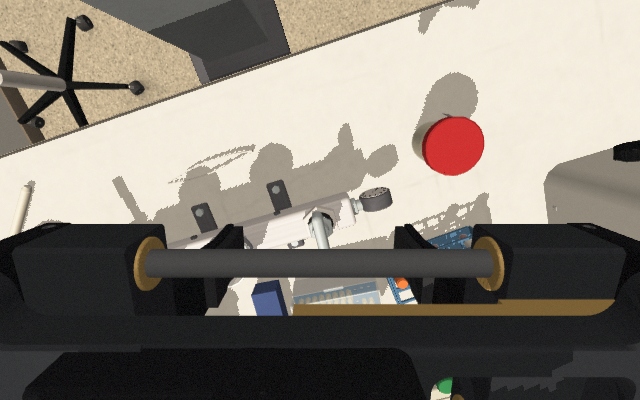

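```bash
python3 -m crank '0 0 0 5 0 -36 1;0 0 0 5 0 -36 1;0 0 0 0 0 0 1;0 0 0 0 0 0 1;0 0 0 0 0 0 1;0 0 0 0 0 0 1;0 0 0 0 0 0 1;0 0 0 0 0 0 1'
python3 - <<'E'
from look import *
from pl import *
ci=camera_info('wrist'); np.save('ci.npy',ci,allow_pickle=True)
im=shot('wrist','w2'); st()
V=ci['view']; K=ci['camera_matrix']
def proj(p):
    c=V[:3,:3]@p+V[:3,3]; c=np.array([c[0],-c[1],-c[2]]); u=K@c; return u[:2]/u[2]
L=landmark_of('plug_wing','wrist'); P=landmark_of('port','wrist')
for l in (L,P): print([(np.round(d['point'],1),round(d['conf'],2)) for d in l[:2]])
u=proj(np.array([523.5,179,118])); print(u)
x,y=map(int,u); x0,y0=x-60,max(0,y-45)
cv2.imwrite('pics/w2c.png',cv2.resize(im[y0:y0+90,x0:x0+120,::-1],None,fx=6,fy=6,interpolation=cv2.INTER_CUBIC)); print(x0,y0)
E
```

```text
time_s: 3.75
tool_pos: [546.0, 175.7, 243.2]
tcp_rot: [-90.7, 0.1, 72.0]
ft_force: [-0.5, -0.1, 0.7]
gripper_width: 87.3
time_s 3.8
qpos [ 10.219   4.452  94.352  -0.441  80.635 -61.674]
tool_pos [546.027 175.658 243.205]
tcp_rot [-90.7     0.118  71.962]
ft_force [-0.366 -0.874 -0.153]
torque [ 0.097 -0.118 -0.016]
gripper_width 86.933
jt6 -0.0003660714082798222
[(array([521.5, 177.3, 112.6]), 0.67)]
[(array([525.9, 182. ,  82.7]), 0.84), (array([524.8,  46.2,  -0.9]), 0.49)]
[316.46312248 167.3432908 ]
256 122
```

View pics/w2c.png

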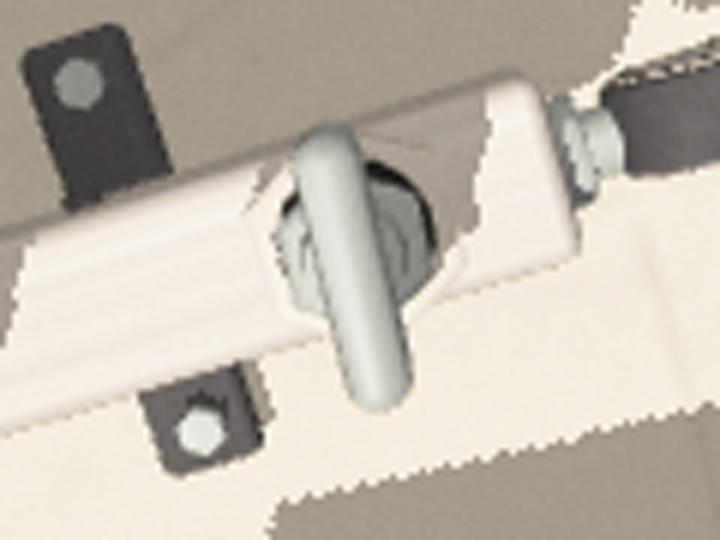

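Run:
```python
import numpy as np
ci=np.load('ci.npy',allow_pickle=True).item();V=ci['view'];K=ci['camera_matrix']
def back(u,v,z):
    d=np.linalg.inv(K)@[u,v,1]; d=V[:3,:3].T@np.array([d[0],-d[1],-d[2]]); C=-V[:3,:3].T@V[:3,3]
    return C+d*(z-C[2])/d[2]
a=back(256+327/6,122+132/6,122);b=back(256+380/6,122+402/6,122)
print(a,b,(a+b)/2,np.linalg.norm(a-b),np.degrees(np.arctan2(*(b-a)[1::-1])))
# bar edge front (top in image) : crop (0,232)..(500,75)
a=back(256+20/6,122+228/6,70);b=back(256+500/6,122+72/6,70);print(np.degrees(np.arctan2(*(a-b)[:2])))
a=back(256+0/6,122+435/6,70);b=back(256+560/6,122+260/6,70);print(a,b,np.degrees(np.arctan2(*(a-b)[:2])))
```

```text
[500.39855744 180.7914224  122.        ] [543.75946628 175.30917463 122.        ] [522.07901186 178.05029851 122.        ] 43.70610319059999 -7.205841112970634
-179.73326028040663
[539.58187235 100.18938586  70.        ] [540.3702195  211.73116551  70.        ] -179.5950556587674
```

```bash
python3 -c "
from pl import *
plan(522.2,178.1,150,83,4)"; python3 -m crank '0.012 -0.05 0 -1.2 23 6.5 0.6;0 -0.05 0 -1 23 6.5 0.5;0 -0.05 0 -0.5 23 6.5 0.5;0 -0.05 0 0 23 6.5 0.5;0 0 0 0 0 0 0.5;0 0 0 0 0 0 0.5;0 0 0 0 0 0 0.5;0 0 0 0 0 0 0.5' ; python3 -c "
from pl import *
st();plan(522.2,178.1,103,83,4)"
```

```text
0 -0.048 0 -1.3 23.3 5.9
0 -0.048 0 -1.0 23.3 5.9
0 -0.048 0 -0.7 23.3 6.0
0 -0.048 0 -0.4 23.3 6.0
time_s: 4.9
tool_pos: [522.9, 179.5, 152.5]
tcp_rot: [-90.3, 0.0, 83.6]
ft_force: [-0.8, -0.5, -0.1]
gripper_width: 43.7
time_s 4.9
qpos [ 10.851   6.075 102.626  -0.134  70.995 -72.752]
tool_pos [522.917 179.494 152.488]
tcp_rot [-9.0328e+01  3.1000e-02  8.3647e+01]
ft_force [-0.782 -0.535 -0.077]
torque [ 0.085 -0.173  0.014]
gripper_width 43.674
jt6 0.00048092751967487857
0 0.003 0 -0.4 12.4 0.1
0 0.003 0 -0.4 12.4 0.1
0 0.003 0 -0.4 12.4 0.1
0 0.003 0 -0.4 12.4 0.1
```

```bash
python3 -m crank '0.006 0.01 0 -1.4 13 0.7 0.5;0 0 0 0 13 0 0.5;0 0 0 0 13 0 0.5;0 0 0 0 9 0 0.5;0 0 0 0 1 0 0.5;0 0 0 0 0 0 0.4;0 0 0 0 0 0 0.35;0 0 0 0 0 0 0.35' ; python3 -c "
from pl import *
from look import *
st();im=shot('wrist','w3');cv2.imwrite('pics/w3c.png',cv2.resize(im[150:350,220:420,::-1],None,fx=3,fy=3))"
```

```text
time_s: 5.9
tool_pos: [522.4, 178.0, 100.2]
tcp_rot: [-90.0, 0.0, 83.0]
ft_force: [0.5, -0.4, -0.0]
gripper_width: 31.3
time_s 5.9
qpos [ 1.06420e+01  9.68500e+00  1.04708e+02 -1.90000e-02  6.56340e+01
 -7.23580e+01]
tool_pos [522.356 178.023 100.249]
tcp_rot [-8.9979e+01  2.5000e-02  8.3008e+01]
ft_force [ 0.452 -0.436 -0.032]
torque [ 0.091 -0.187  0.016]
gripper_width 31.341
jt6 4.51316918770317e-05
```

View pics/w3c.png

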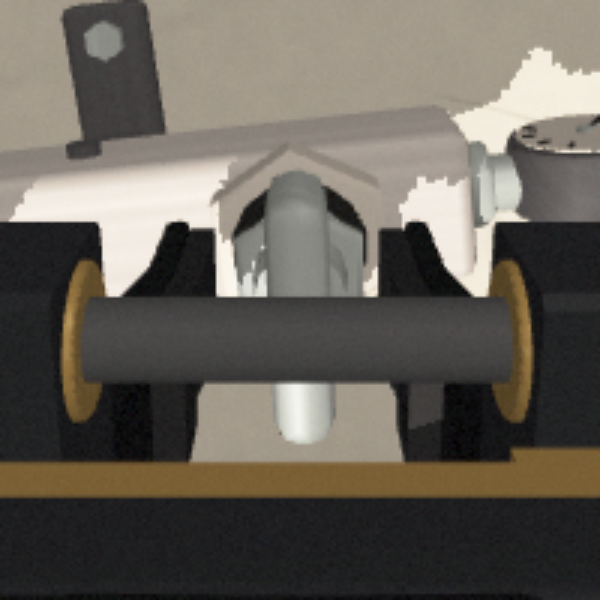

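```bash
python3 -m crank '0 0 0 0 -2 0 0.35;0 0 0 0 0 0 0.2;0 0 0 0 0 0 0.1;0 0 0 0 0 0 0;0 0 0 0 0 0 0;0 0 0 0 0 0 0;0 0 0 0 0 0 0;0 0 0 0 0 0 0' ; python3 -c "
from pl import *
st()"
```

```text
time_s: 6.95
tool_pos: [522.9, 178.5, 103.2]
tcp_rot: [-90.1, -0.0, 83.0]
ft_force: [-0.1, 0.3, -0.2]
gripper_width: 10.6
time_s 6.95
qpos [ 1.06620e+01  9.48200e+00  1.04592e+02  1.30000e-02  6.58590e+01
 -7.23830e+01]
tool_pos [522.892 178.493 103.153]
tcp_rot [-9.0060e+01 -3.1000e-02  8.3039e+01]
ft_force [-0.075  0.291 -0.208]
torque [ 0.175 -0.059  0.104]
gripper_width 10.607
jt6 0.11045684572309256
```

```bash
python3 -m crank '0 0.12 0 0 0 0 0;0 0.14 0 0 0 0 0;0 0.14 0 0 0 0 0;0 0.14 0 0 0 0 0;0 0.14 0 0 0 0 0;0 0.14 0 0 0 0 0;0 0.14 0 0 0 0 0;0 0.05 0 0 0 0 0' ; python3 -c "
from pl import *
st()"
```

```text
time_s: 7.95
tool_pos: [523.2, 179.0, 102.8]
tcp_rot: [-90.0, -0.1, 23.3]
ft_force: [0.6, 1.2, 0.2]
gripper_width: 10.9
time_s 7.95
qpos [ 1.06820e+01  9.51700e+00  1.04593e+02  5.20000e-02  6.57730e+01
 -1.26180e+01]
tool_pos [523.162 178.956 102.812]
tcp_rot [-89.979  -0.124  23.279]
ft_force [0.638 1.16  0.175]
torque [ 0.093 -0.073  0.146]
gripper_width 10.91
jt6 -0.06017330568283796
```

```bash
cat > tq.py <<'E'
from workcell import *
import numpy as np
L=[]
for i in range(6):
    s=state(); L.append([s['torque'][2],s['joint_torque'][5],s['tcp_rot'][2]]); 
    if i<5: read_camera('wrist')
L=np.array(L); print(np.round(L[:,0],3),'mean',L[:,0].mean().round(3),'jt6',np.round(L[:,1],3),'yaw',np.round(L[[0,-1],2],2), 'turned rad',np.radians(83.04-L[-1,2]).round(3)); print(s['time_s'],s['tool_pos'],s['gripper_width'],s['ft_force'])
E
python3 -m crank '0 0.025 0 0 0 0 0;0 0.025 0 0 0 0 0;0 0.025 0 0 0 0 0;0 0.025 0 0 0 0 0;0 0.025 0 0 0 0 0;0 0.025 0 0 0 0 0;0 0.025 0 0 0 0 0;0 0.025 0 0 0 0 0' ; python3 tq.py
```

```text
time_s: 8.95
tool_pos: [523.3, 179.0, 102.7]
tcp_rot: [-89.9, -0.1, 11.2]
ft_force: [-0.4, 1.0, -0.6]
gripper_width: 10.9
[0.086 0.1   0.021 0.119 0.    0.061] mean 0.064 jt6 [-0.159  0.009  0.3    0.153  0.084  0.061] yaw [11.18 11.28] turned rad 1.252
9.2 [523.25132159 178.96904756 102.77071571] 10.534101490136013 [ 0.89490283  1.09854752 -0.56910481]
```

```bash
sed -i 's/range(6)/range(8)/;s/i<5/i<7/' tq.py
python3 -m crank '0 0.025 0 0 0 0 0;0 0.025 0 0 0 0 0;0 0.025 0 0 0 0 0;0 0.02 0 0 0 0 0;0 0.015 0 0 0 0 0;0 0.01 0 0 0 0 0;0 0.007 0 0 0 0 0;0 0.007 0 0 0 0 0' ; python3 tq.py
```

```text
time_s: 10.2
tool_pos: [523.3, 179.0, 102.7]
tcp_rot: [-89.9, -0.1, 3.1]
ft_force: [1.9, 0.9, -0.8]
gripper_width: 10.9
[0.2   0.184 0.194 0.174 0.187 0.176 0.166 0.211] mean 0.187 jt6 [0.125 0.17  0.254 0.214 0.196 0.189 0.188 0.187] yaw [3.1  3.12] turned rad 1.395
10.55 [523.32024229 178.98494815 102.74221778] 10.566677891114116 [ 0.37350925  1.091259   -0.2298786 ]
```

```bash
python3 -m crank '0 0.01 0 0 0 0 0;0 0.01 0 0 0 0 0;0 0.01 0 0 0 0 0;0 0.01 0 0 0 0 0;0 0.007 0 0 0 0 0;0 0.007 0 0 0 0 0;0 0.007 0 0 0 0 0;0 0.007 0 0 0 0 0' ; python3 tq.py
```

```text
time_s: 11.55
tool_pos: [523.4, 179.0, 102.7]
tcp_rot: [-89.9, -0.1, -1.0]
ft_force: [0.3, 0.0, -1.3]
gripper_width: 10.9
[0.212 0.188 0.186 0.206 0.221 0.208 0.239 0.216] mean 0.21 jt6 [0.154 0.201 0.286 0.247 0.228 0.222 0.22  0.219] yaw [-1.03 -1.01] turned rad 1.467
11.9 [523.33786385 179.02818719 102.72229405] 11.019390907427843 [ 1.44490378  1.69892155 -0.32477166]
```

```bash
python3 -m crank '0 0.03 0 0 0 0 0;0 0.03 0 0 0 0 0;0 0.03 0 0 0 0 0;0 0.03 0 0 0 0 0;0 0.02 0 0 0 0 0;0 0.01 0 0 0 0 0;0 0.007 0 0 0 0 0;0 0.007 0 0 0 0 0' ; python3 tq.py
```

```text
time_s: 12.9
tool_pos: [523.5, 179.0, 102.7]
tcp_rot: [-89.9, -0.1, -11.1]
ft_force: [1.3, 1.4, -0.6]
gripper_width: 11.1
[0.375 0.259 0.275 0.269 0.27  0.284 0.329 0.332] mean 0.299 jt6 [0.232 0.277 0.362 0.324 0.305 0.299 0.297 0.297] yaw [-11.05 -11.03] turned rad 1.642
13.25 [523.45465132 178.99945698 102.74275923] 10.776246913348176 [ 1.14081163  0.8271093  -1.5228549 ]
```

```bash
python3 -m crank '0 0.025 0 0 0 0 0;0 0.025 0 0 0 0 0;0 0.025 0 0 0 0 0;0 0.02 0 0 0 0 0;0 0.01 0 0 0 0 0;0 0.01 0 0 0 0 0;0 0.007 0 0 0 0 0;0 0.007 0 0 0 0 0' ; python3 tq.py
```

```text
time_s: 14.25
tool_pos: [523.5, 179.0, 102.7]
tcp_rot: [-89.9, -0.1, -18.9]
ft_force: [0.7, 1.1, -0.6]
gripper_width: 11.0
[0.394 0.352 0.325 0.353 0.359 0.351 0.357 0.394] mean 0.361 jt6 [0.289 0.335 0.422 0.384 0.365 0.359 0.357 0.356] yaw [-18.93 -18.9 ] turned rad 1.779
14.6 [523.50830434 179.00723452 102.73369124] 11.21264416037945 [ 1.79930482  0.61393311 -0.95341304]
```

```bash
python3 -m crank '0 0 0 0 0 0 0.35;0 0 0 0 0 0 0.35;0 0 0 0 0 0 0.35;0 0 0 0 -10 0 0.35;0 0 0 0 -20 0 0.35;0 0 0 0 -30 0 0.35;0 0 0 0 -30 0 0.35;0 0 0 0 -30 0 0.35'
python3 - <<'E'
from look import *
from pl import *
ci=camera_info('wrist'); np.save('ci.npy',ci,allow_pickle=True)
im=shot('wrist','w4'); st()
cv2.imwrite('pics/w4c.png',cv2.resize(im[120:300,240:420,::-1],None,fx=3,fy=3))
plan(472,-117,200,-90,10)
E
```

```text
time_s: 15.6
tool_pos: [521.0, 178.1, 225.8]
tcp_rot: [-90.1, 0.2, -19.0]
ft_force: [0.9, 0.1, 0.4]
gripper_width: 30.5
time_s 15.65
qpos [1.0653e+01 2.2870e+00 9.7929e+01 3.5000e-02 7.9572e+01 2.9655e+01]
tool_pos [523.412 178.639 231.003]
tcp_rot [-89.865  -0.167 -19.009]
ft_force [1.835 0.391 4.651]
torque [ 0.071 -0.183 -0.029]
gripper_width 30.28
jt6 -0.004269764176569879
0 0.124 0 4.8 3.1 -29.6
0 0.124 0 8.4 3.1 -28.8
0 0.124 0 11.9 3.1 -27.6
0 0.124 0 15.2 3.1 -25.9
0 0.124 0 18.3 3.1 -23.8
0 0.124 0 21.1 3.1 -21.4
0 0.124 0 23.6 3.1 -18.6
0 0.124 0 25.7 3.1 -15.5
0 0.124 0 27.4 3.1 -12.2
0 0.124 0 28.7 3.1 -8.8
```

View pics/w4.png

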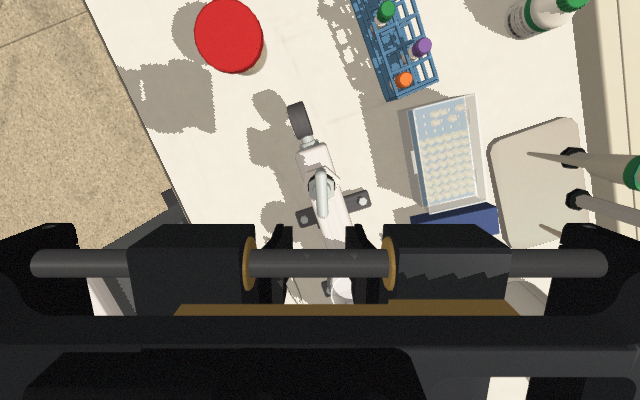

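```bash
python3 - <<'E'
import numpy as np
ci=np.load('ci.npy',allow_pickle=True).item();V=ci['view'];K=ci['camera_matrix']
import cv2
im=cv2.imread('pics/w4.png')
cv2.imwrite('pics/w4c.png',cv2.resize(im[155:225,280:370],None,fx=8,fy=8))
E
python3 -m crank '0 0.124 0 5 3 -30 0.5;0 0.124 0 8.4 3 -29 0.5;0 0.124 0 12 3 -27.6 0.5;0 0.124 0 15 3 -26 0.5;0 0.124 0 18 3 -24 0.5;0 0.124 0 21 3 -21.4 0.5;0 0.124 0 23.6 3 -18.6 0.5;0 0.124 0 25.7 3 -15.5 0.5'
python3 -c "
from pl import *
st();plan(460,-117,200,-90,3)"
```

```text
time_s: 16.65
tool_pos: [480.4, -62.9, 213.0]
tcp_rot: [-89.1, -0.1, -77.5]
ft_force: [-0.1, -0.1, -0.0]
gripper_width: 43.7
time_s 16.65
qpos [-17.041  -7.356 109.2     0.355  77.3    60.342]
tool_pos [480.37  -62.866 212.997]
tcp_rot [-89.085  -0.122 -77.459]
ft_force [-0.093 -0.052 -0.02 ]
torque [0.029 0.017 0.007]
gripper_width 43.675
jt6 -0.665748193860054
0 0.073 0 16.1 4.3 -10.5
0 0.073 0 16.9 4.3 -9.3
0 0.073 0 17.5 4.3 -8.1
```

View pics/w4c.png

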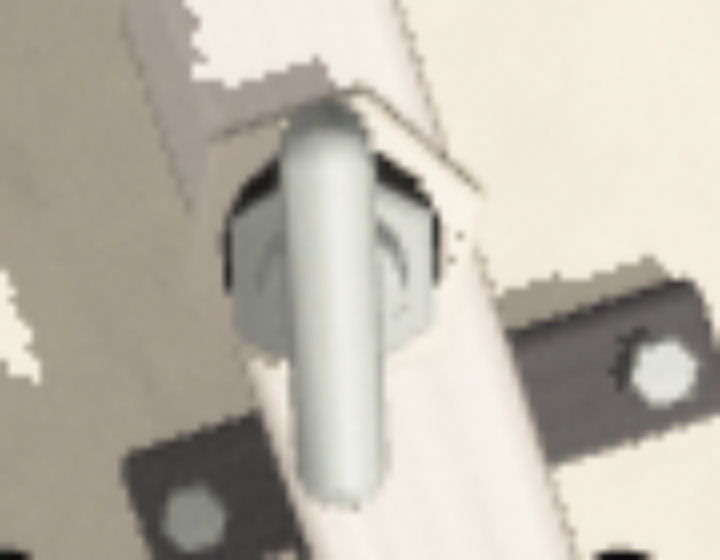

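```bash
python3 - <<'E'
import numpy as np
ci=np.load('ci.npy',allow_pickle=True).item();V=ci['view'];K=ci['camera_matrix']
def back(u,v,z):
    d=np.linalg.inv(K)@[u,v,1]; d=V[:3,:3].T@np.array([d[0],-d[1],-d[2]]); C=-V[:3,:3].T@V[:3,3]
    return C+d*(z-C[2])/d[2]
a=back(280+328/8,155+115/8,121);b=back(280+342/8,155+490/8,121);print(a,b,(a+b)/2,np.degrees(np.arctan2(*(b-a)[1::-1])))
E
python3 -m crank '-0.016 0.055 0 15 3 2 0.5;0 0.055 0 15 3 2 0.5;0 0.055 0 14 3 2 0.5;0 0.05 0 9 3 2 0.5;0 0 0 0 0 0 0.5;0 0 0 0 0 0 0.5;0 0 0 0 0 0 0.5;0 0 0 0 0 0 0.5'
python3 - <<'E'
from look import *
from pl import *
ci=camera_info('wrist'); np.save('ci.npy',ci,allow_pickle=True)
im=shot('wrist','w5'); st()
for l in ['lever_end','stopcock_axis']:
    print(l,[(np.round(d['point'],1),round(d['conf'],2)) for d in landmark_of(l,'wrist')[:2]])
E
```

```text
[530.28977283 199.77359024 121.        ] [517.57149545 157.60277376 121.        ] [523.93063414 178.688182   121.        ] -106.78276199840427
time_s: 17.65
tool_pos: [496.1, -117.2, 201.8]
tcp_rot: [-89.9, -0.1, -90.5]
ft_force: [0.5, -0.3, -0.1]
gripper_width: 43.4
time_s 17.7
qpos [-2.2125e+01 -2.4720e+00  1.0586e+02 -4.8000e-02  7.6473e+01  6.8382e+01]
tool_pos [ 496.166 -117.176  201.864]
tcp_rot [-89.887  -0.095 -90.496]
ft_force [-0.491 -0.49  -0.972]
torque [0.012 0.032 0.058]
gripper_width 43.923
jt6 -2.88443061435828e-06
lever_end []
stopcock_axis [(array([ 520.9, -114.1,   89.6]), 0.67)]
```

View pics/w5.png

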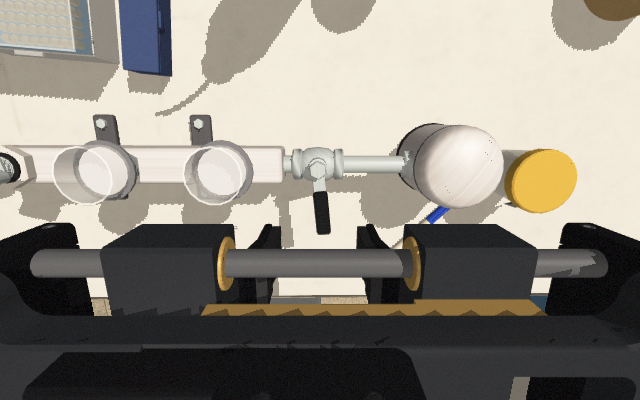

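Run:
```python
import numpy as np
from pl import plan
ci=np.load('ci.npy',allow_pickle=True).item();V=ci['view'];K=ci['camera_matrix']
def back(u,v,z):
    d=np.linalg.inv(K)@[u,v,1]; d=V[:3,:3].T@np.array([d[0],-d[1],-d[2]]); C=-V[:3,:3].T@V[:3,3]
    return C+d*(z-C[2])/d[2]
print(back(317,168,94),back(319,193,90),back(323,233,90))
plan(473,-121,130,-86,4)
```

```text
[ 521.66931282 -117.64644459   94.        ] [ 497.46178563 -119.26062553   90.        ] [ 457.54909245 -122.7994445    90.        ]
0 -0.020 0 1.0 18.0 -5.8
0 -0.020 0 0.9 18.0 -5.8
0 -0.020 0 0.7 18.0 -5.8
0 -0.020 0 0.6 18.0 -5.8
```

```bash
python3 -m crank '0 -0.02 0 1 22 -6 0.5;0 -0.02 0 1 22 -6 0.5;0 -0.02 0 1 22 -6 0.5;0 -0.02 0 1 22 -6 0.5;0 0 0 0 20 0 0.5;0 0 0 0 13 0 0.5;0 0 0 0 0 0 0.5;0 0 0 0 0 0 0.5'
python3 - <<'E'
from look import *
from pl import *
im=shot('wrist','w6'); st()
E
```

```text
time_s: 18.8
tool_pos: [473.8, -122.4, 79.5]
tcp_rot: [-89.7, -0.2, -85.7]
ft_force: [0.5, -0.1, 0.8]
gripper_width: 43.6
time_s 18.85
qpos [-2.37050e+01  2.70100e+00  1.14881e+02 -4.20000e-02  6.20040e+01
  6.20120e+01]
tool_pos [ 473.809 -122.44    79.543]
tcp_rot [-89.653  -0.227 -85.699]
ft_force [-0.275  0.808  0.484]
torque [0.028 0.052 0.005]
gripper_width 43.611
jt6 0.0008718649951333646
```

View pics/w6.png

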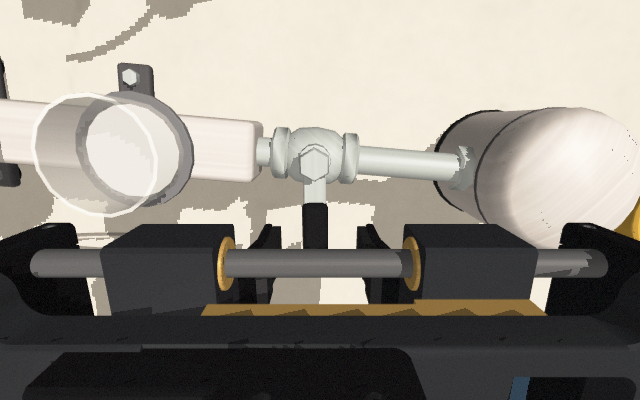

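```bash
python3 -m crank '0 0 0 0 3 -1.5 0.4;0 0 0 0 0 0 0.3;0 0 0 0 0 0 0.2;0 0 0 0 0 0 0;0 0 0 0 0 0 0;0 0 0 0 0 0 0;0 0 0 0 0 0 0;0 0 0 0 0 0 0'
python3 - <<'E'
from pl import *
st()
p=state()['tool_pos'][:2]-np.array([521.7,-117.6]);r=np.hypot(*p);print(r,np.degrees(np.arctan2(p[1],p[0])))
E
```

```text
time_s: 19.85
tool_pos: [473.1, -121.8, 77.9]
tcp_rot: [-89.5, -0.2, -85.6]
ft_force: [0.4, 1.5, 1.0]
gripper_width: 13.8
time_s 19.85
qpos [-2.37260e+01  2.65300e+00  1.15132e+02  4.90000e-02  6.17260e+01
  6.18870e+01]
tool_pos [ 473.087 -121.788   77.939]
tcp_rot [-89.548  -0.192 -85.637]
ft_force [0.384 1.509 0.951]
torque [0.344 0.045 0.173]
gripper_width 13.846
jt6 0.19683429971337318
48.792684825735776 -175.07568182660646
```

```bash
python3 -m crank '0 -0.1 0 4.9 0 0.25 0;0 -0.1 0 4.9 0 0.25 0;0 -0.1 0 4.9 0 0.25 0;0 -0.1 0 4.9 0 0.25 0;0 -0.1 0 4.9 0 0.25 0;0 -0.1 0 4.9 0 0.25 0;0 -0.1 0 4.9 0 0.25 0;0 0 0 0 0 0 0'
python3 - <<'E'
from pl import *
st()
p=state()['tool_pos'][:2]-np.array([521.7,-117.6]);r=np.hypot(*p);print(r,np.degrees(np.arctan2(p[1],p[0])))
E
```

```text
time_s: 20.85
tool_pos: [488.0, -151.3, 77.9]
tcp_rot: [-89.6, -0.3, -44.5]
ft_force: [0.6, 1.5, 0.0]
gripper_width: 13.7
time_s 20.85
qpos [-26.289   5.7   111.888   0.348  61.997  18.043]
tool_pos [ 487.969 -151.335   77.927]
tcp_rot [-89.578  -0.299 -44.495]
ft_force [0.574 1.524 0.032]
torque [ 0.214 -0.098  0.181]
gripper_width 13.705
jt6 -0.3963317256420851
47.70579238535239 -134.99676771238677
```

```bash
python3 -m crank '0 -0.105 0 5 0 0.2 0;0 -0.105 0 5 0 0.2 0;0 -0.105 0 5 0 0.2 0;0 -0.105 0 5 0 0.2 0;0 -0.105 0 5 0 0.2 0;0 -0.105 0 5 0 0.2 0;0 -0.08 0 3.8 0 0.15 0;0 -0.03 0 1.5 0 0 0'
python3 - <<'E'
from pl import *
st()
p=state()['tool_pos'][:2]-np.array([521.7,-117.6]);r=np.hypot(*p);print(r,np.degrees(np.arctan2(p[1],p[0])))
E
```

```text
time_s: 21.85
tool_pos: [519.2, -164.0, 77.9]
tcp_rot: [-89.7, -0.4, -2.0]
ft_force: [-0.8, 1.9, 1.6]
gripper_width: 13.6
time_s 21.85
qpos [-26.089  10.178 106.864   0.466  62.674 -24.265]
tool_pos [ 519.227 -163.97    77.894]
tcp_rot [-89.738  -0.428  -2.038]
ft_force [-0.818  1.893  1.642]
torque [ 0.312  0.048 -0.091]
gripper_width 13.608
jt6 -0.056306831538677216
46.43610646716569 -93.05272700688343
```

```bash
python3 -m crank '0 -0.02 0 1 0 0 0;0 -0.02 0 1 0 0 0;0 -0.01 0 1 0 0 0;0 0 0 1 0 0 0;0 0 0 1 0 0 0;0 0 0 1 0 0 0;0 0 0 1 0 0 0;0 0 0 1 0 0 0'
python3 - <<'E'
from pl import *
st()
p=state()['tool_pos'][:2]-np.array([521.7,-117.6]);r=np.hypot(*p);print(r,np.degrees(np.arctan2(p[1],p[0])))
E
```

```text
time_s: 22.85
tool_pos: [519.7, -163.8, 77.8]
tcp_rot: [-89.6, 0.5, 0.3]
ft_force: [-5.9, 2.1, 5.8]
gripper_width: 13.4
time_s 22.85
qpos [-25.887  10.937 105.991   0.182  63.672 -26.278]
tool_pos [ 519.738 -163.777   77.826]
tcp_rot [-89.588   0.467   0.31 ]
ft_force [-5.854  2.142  5.761]
torque [ 0.333  0.808 -0.429]
gripper_width 13.384
jt6 -0.4402520880103111
46.21900647557507 -92.43277812097476
```

```bash
python3 -m crank '0 0 0 2 0 0 0;0 0 0 2.5 0 0 0;0 0 0 2.5 0 0 0;0 0 0 2.5 0 0 0;0 0 0 2.5 0 0 0;0 0 0 2.5 0 0 0;0 0 0 2.5 0 0 0;0 0 0 2.5 0 0 0'
python3 - <<'E'
from pl import *
st()
E
```

```text
time_s: 23.85
tool_pos: [519.4, -163.6, 77.4]
tcp_rot: [-89.3, 3.0, -0.0]
ft_force: [-12.6, 2.1, 10.8]
gripper_width: 13.8
time_s 23.85
qpos [-25.347  12.869 103.813  -0.739  66.347 -25.015]
tool_pos [ 519.41  -163.558   77.443]
tcp_rot [-89.317   3.026  -0.   ]
ft_force [-12.574   2.15   10.848]
torque [ 0.327  1.778 -0.178]
gripper_width 13.827
jt6 -0.16729937866330147
```

```bash
python3 -m crank '0 0 0 -1 0 0 0.4;0 0 0 0 0 0 0.4;0 0 0 0 0 0 0.4;0 0 0 0 -8 0 0.4;0 0 0 0 -20 0 0.4;0 0 0 0 -40 0 0.4;0 0 0 0 -40 0 0.4;0 0 0 0 -30 0 0.4'
python3 - <<'E'
from look import *
from pl import *
st()
ci=camera_info('wrist'); np.save('ci.npy',ci,allow_pickle=True)
im=shot('wrist','w7')
for l in ['lever_end','stopcock_axis']:
    print(l,[(np.round(d['point'],1),round(d['conf'],2)) for d in landmark_of(l,'wrist')[:2]])
E
```

```text
time_s: 24.85
tool_pos: [525.0, -165.4, 218.1]
tcp_rot: [-89.3, 3.1, -0.0]
ft_force: [0.3, -0.3, 0.4]
gripper_width: 34.7
time_s 24.85
qpos [-25.237   5.268  96.252  -0.736  81.583 -25.044]
tool_pos [ 525.044 -165.405  218.11 ]
tcp_rot [-8.9339e+01  3.1170e+00 -4.8000e-02]
ft_force [ 0.267 -0.277  0.423]
torque [ 0.013 -0.154  0.057]
gripper_width 34.729
jt6 -0.004832526465179399
lever_end [(array([ 518.4, -171.1,   82.3]), 0.89)]
stopcock_axis [(array([ 521. , -114.2,   91.3]), 0.61)]
```

View pics/w7.png

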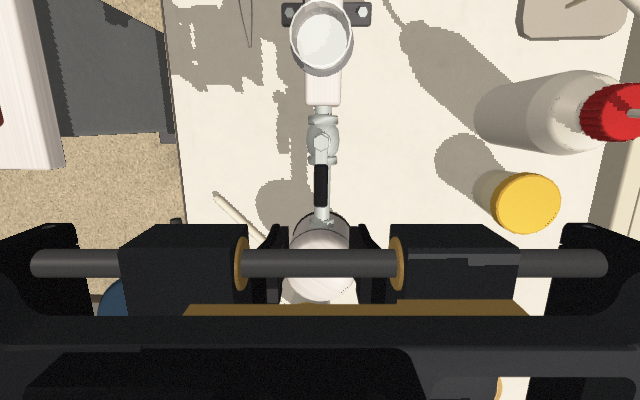

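Run:
```python
import numpy as np,cv2
ci=np.load('ci.npy',allow_pickle=True).item();V=ci['view'];K=ci['camera_matrix']
def back(u,v,z):
    d=np.linalg.inv(K)@[u,v,1]; d=V[:3,:3].T@np.array([d[0],-d[1],-d[2]]); C=-V[:3,:3].T@V[:3,3]
    return C+d*(z-C[2])/d[2]
im=cv2.imread('pics/w7.png'); g=im[165:205,295:350].max(2)
for r in (168,180,192,203):
    c=np.where(im[r,305:340].max(1)<50)[0]+305; 
    if len(c): print(r,c.min(),c.max(),back(c.mean(),r,90))
print(back(320.5,142,94))
cv2.imwrite('pics/w7c.png',cv2.resize(im[95:225,270:370],None,fx=4.5,fy=4.5))
```

```text
168 315 327 [ 519.93583395 -142.72567      90.        ]
180 314 327 [ 519.45683432 -154.57493463   90.        ]
192 314 326 [ 518.96826986 -166.66080945   90.        ]
203 314 326 [ 518.9707346  -177.94732855   90.        ]
[ 519.62283122 -117.58759056   94.        ]
```

View pics/w7c.png

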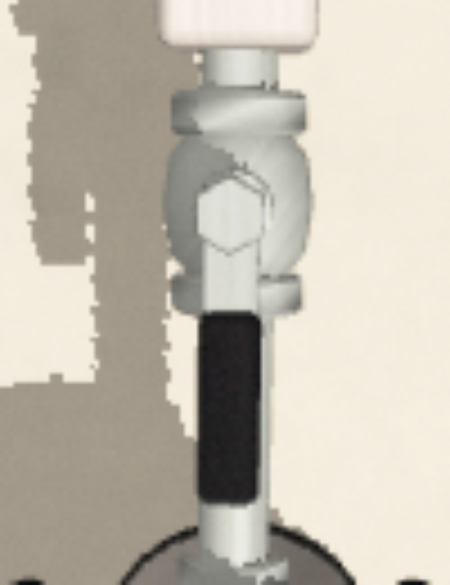

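Run:
```python
from look import *
shot('scene','s2')
for l in ['specimen_cup_1','forceps','marker_1']:
    print(l,[(np.round(d['point'],1),round(d['conf'],2)) for d in landmark_of(l,'scene')[:3]])
print(state()['ft_force'],state()['time_s'])
close_job()
```

```text
specimen_cup_1 [(array([ 505.2, -339.9,   -1.4]), 0.57), (array([481.9, 344. ,  -2.8]), 0.55)]
forceps [(array([ 502.2, -338.8,   -0.9]), 0.64), (array([430.9,  50.5,   2.3]), 0.52)]
marker_1 [(array([ 422.7, -237.5,   -0.9]), 0.64)]
[-1.28587555 -0.2347614  -0.07836225] 25.2
the job is handed in; nothing more can be done
```

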